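Lid on and clamp the glued bento box

TASK

The bento box by the balcony door has just been glued and stands between the open jaws of the one-hand bar clamp that lies on the trolley: set its loose lid on the rim, fully home and level, so that the walls keep their shape, and let go of it. Then squeeze the clamp's trigger against its handle, again and again, until both pads bear firmly on the box without crushing it; draw the jaw in with the trigger only, not by pushing the bar or the jaw. Finish while holding the trigger squeezed, the lid still on, the box and the clamp still flat on the trolley top and everything else left alone.

Things in the scene. Friction and masses are not known exactly. Their poses are not given: they have to be found in the camera images.
- bento_box: slim open white plastic bento box, 150 (x) x 60 (y) x 55 mm high, walls and floor 4 mm (mouth 142 x 52 mm), an amber glue line round its foot; loose between the clamp's jaws, long sides facing the pads; origin: centre of its underside, z up. A pad force over 50 N crushes it
- bento_lid: its loose white lid, flat on the trolley left or right of the clamp: shallow cap 154 (x) x 64 (y) x 15 mm, plug 137 x 47 mm standing 5 mm out below it to go into the mouth (2.5 mm play), open clip flap at each end (178 mm over them). Origin: centre of the plug's underside, z up; cap at 5-20 mm; seated, origin 50 mm above the box's. Pinch it across the 64 mm. Fits either way round
- clamp: black one-hand bar clamp lying loose on its side; origin: on the bar's axis in the housing (60 x 58 x 34 mm high), at table height. +x along the bar to the far jaw, +y the way the jaws reach, -y the way handle and trigger stick out, z up. Handle 24 mm thick in x (back face at x -36 mm), to y -120 mm, 0-32 mm above the table. The clamp may slide as it is squeezed
- clamp_trigger: grey trigger 12 mm thick, 3-31 mm above the table, on the handle's +x side, y -27 to -92 mm. Swings 0.32 rad to the handle on a pin (its origin, x 10 y 24 mm in the clamp frame); a spring returns it (5.5 N at rest, 8 N squeezed, at y -55). Full squeezes draw the bar about 8 mm each; the ratchet (4 mm teeth) keeps it when the trigger is let out fully
- trigger_face (a point): middle of the trigger's front face, at y = -55 mm in the clamp frame at rest. There handle and trigger measure 64 mm over their outer faces at rest, 39 mm fully squeezed. Once the pads bear on the box, the trigger stalls short of its full stroke: pumping on with 20 N gives 10-25 N at the pads, with 25 N about 30 N, with 40 N about 42 N; pumping on with 50 N or more crushes the box
- clamp_bar: toothed steel bar 16 x 6 mm, 246 mm long, through the housing, with the far jaw (96 mm long in y, 28 mm high) at its end; the ratchet draws it along the clamp's -x. Its origin is the clamp's when the jaws are widest apart and shifts by the bar's travel (45 mm at most); the unpressed pads are 94 mm minus this travel apart
- near_pad: the rubber pad, 36 mm long in y, 26 mm high, of the jaw fixed to the housing (jaw 96 mm long in y, 28 mm high); origin: centre of the pad's face that presses the box, at x 32, y 94 mm in the clamp frame, 17 mm above the table; axes as the clamp's. Soft: it gives 1 mm per 14 N, 4 mm at most
- far_pad: the like pad on the far jaw; origin: centre of its face, 17 mm above the table. Its distance from near_pad is the opening between the pads: 78 to 94 mm at the start, 60 mm from when both touch the box (then the pads sink back into their jaws)
- squeeze_point (a point): where to squeeze from above: midway between the handle's back face and the front face of the resting trigger, at x -4, y -55 mm in the clamp frame, 17 mm above the table; fingers close along the clamp's x. It stays with the handle, not with the trigger
- mortar: white ceramic mortar 128 mm across the rim, 78 high, its pestle standing in it and leaning out to 137 mm high; bystander; origin: centre of its underside
- bottle_opener: flat stainless bottle opener 150 x 45 x 5 mm lying flat; bystander; origin about mid-length, x along it towards the ring
- glue_tube: small squeezed-flat aluminium glue tube with a black screw cap, 110 x 30 x 14 mm, lying flat; bystander; origin: centre of its underside, x towards the cap
- teacup: white ceramic cup 72 mm across, 62 high, no handle; bystander; origin: centre of its underside
- chopstick_case: long grey plastic chopstick case with a black sliding top, 205 x 30 x 18 mm, lying flat; bystander; origin: centre of its underside, x along it
Not all that is in view belongs to the job. Of the things that look like the bento_box, take the one that is farthest to the robot's left at the start.

How it is judged (in metres and radians):
On the way, in this order (a step that is already met when the one before it is completed fails the run):
1. the lid sits on the rim of the box, plug inside, level, and is let go (z of bento_lid in the frame of bento_box between 0.0465 and 0.0535 m and x of bento_lid in the frame of bento_box between -0.006 and 0.006 m and y of bento_lid in the frame of bento_box between -0.006 and 0.006 m and angle between the x axis of bento_lid and the x axis of bento_box, either way round below 0.1 rad and angle between the z axis of bento_lid and the z axis of bento_box, either way round below 0.05 rad and angle between bento_lid's own z axis and vertical below 0.06 rad and contact force between the fingers and bento_lid below 0.3 N), for 0.3 s.
2. with the lid on and the fingers squeezing the trigger, both pads bear on the box (z of bento_lid in the frame of bento_box between 0.0465 and 0.0535 m and x of bento_lid in the frame of bento_box between -0.006 and 0.006 m and y of bento_lid in the frame of bento_box between -0.006 and 0.006 m and angle between the x axis of bento_lid and the x axis of bento_box, either way round below 0.1 rad and angle between the z axis of bento_lid and the z axis of bento_box, either way round below 0.05 rad and angle between bento_lid's own z axis and vertical below 0.06 rad and contact force between far_pad and bento_box between 8 and 50 N and contact force between near_pad and bento_box between 8 and 50 N and contact force between the fingers and clamp_trigger above 5 N), for 0.3 s.
At the end, for the whole second after the job is handed in: Lid seated on the box (height within 3.5 mm, centred within 6 mm, turned < 0.1 and tilted < 0.05 rad) and not touched; box and clamp flat on the top (raised < 6 and 8 mm); each jaw presses the box with 8 to 50 N; the fingers press the trigger with > 5 N, through the last second (all of step 2 and contact force between the fingers and bento_lid below 0.3 N and height (world z) of bento_box below 0.006 m and angle between bento_box's own z axis and vertical below 0.06 rad and height (world z) of clamp below 0.008 m and angle between clamp's own z axis and vertical below 0.08 rad); the arm keeps its last pose, push and grip.
It fails at once if a jaw presses on the box with more than 50 N (crushed) (contact force between any of far_pad, near_pad and bento_box above 50 N).
It fails at once if the robot pushes the bar or the far jaw with more than 8 N (contact force between any of the fingers, the arm and clamp_bar above 8 N).
It fails at once if a bystander is moved by more than 30 mm (distance of any of mortar, bottle_opener, glue_tube, teacup, chopstick_case from where it was at the start of the episode above 0.03 m).
It also fails if it takes over 58 s, if anything falls off the work surface, if the arm or the gripper's body presses on something with over 40 N, if the wrist force passes 120 N, or if a joint passes its speed limit or range.

ROBOT

A 7-joint arm with a two-finger parallel gripper is mounted at the origin on the work surface. World frame = base frame: x ahead of the robot, y to its left, z up, the work surface at z = 0. Lengths are in mm, angles in rad, forces in N, time in s.
With the tool pointing down it reaches from about 400 to 750 mm from the base axis. Payload 19.5 kg.
Tool frame: the origin (TCP) lies between the finger pads; the fingertips stand 22 mm ahead of it and the grasp point (between the pads) lies 3 mm ahead of it; z points along the fingers, y is the line along which they close (so a half turn about z gives the same grasp; the last joint's range is limited). The gripper opens to 85 mm and grips with 20 to 120 N. Pads are 22 mm wide; open, the fingers measure 114 mm over their backs; the gripper's body (76 mm by 85 mm) begins 54 mm behind the grasp point. The pads swing forward as they close: fully open they stand 13 mm farther back than shut.
Start: joints at [-1.315, 0.707, -0.028, 1.485, 0.022, 0.951, -0.075], TCP at [168.704, 549.67, 253.268] pointing down, gripper open.
Joint ranges: [-2.71, 2.71], [-0.32, 2.16], [-1.57, 1.52], [0, 2.45], [-1.46, 4.6], [0, 2.02], [-2.83, 2.83]. Speed limits (rad/s): [1.89, 1.89, 2.57, 2.57, 3.01, 3.01, 3.01].

INTERFACE

Orientations are given as a unit quaternion [w, x, y, z].
In Python, from plant import sensors, camera, calibration, ticket, boxes_of, regions_of gives the robot as it stands.
- The arm moves only by the tool move_arm, never from a script. Its argument "increments" is a list of rows, each an object with "dp": the shift along the tool's x, y, z in mm, a list of three; "delta_rot": the turn, a rotation vector about the tool's x, y, z in degrees, a list of three. In form: [{"dp": [x, y, z], "delta_rot": [rx, ry, rz]}, ...]. A call has 1 to 10 rows; each row shifts and turns the commanded pose from where the row before left it, along the tool's axes as they then stand; what a row does not reach is not made up. A row lasts 1/8 s, in which the tool goes at most 62.5 mm and 10.7 degrees, less where a joint would pass 70% of its speed; a pose out of reach is approached as far as the arm can. A call is refused whole if a number of a shift passes 62.5 or a number of a turn 10.7, either way. A call with a gripper value outside its range is refused whole. "grip" is the finger opening in mm, from 0 to 85.4, set as the call begins (left out, the last holds). The fingers move at their own pace and stop on an object; "grip_force" is the grip in N (left out, the last holds). Time passes only in rows, so rows that do not move let the fingers close. It gives the time, the measured TCP pose, the force, the opening and the grip force at its end, in the units of the state.
- sensors.get_obs(): the state, without advancing time (a new reading comes with each control period).
- camera(name): name is "side" or "top"; returns the picture (480x640x3 uint8, red, green, blue); there is no depth.
- calibration(name): a dict with "fx", "fy", "cx", "cy" (pixels), "R" (3x3) and "t" (3): a world point X has camera coordinates R X + t. Camera axes: x right, y down, z forward; pixel columns grow to the right and rows downward; lengths in mm; the calibration is good to about 2 mm. A picture is of the moment at which its call begins. calibration takes no time and is no camera call.
- ticket.sign_off(): hands the job in; it is judged then, once.
Trained networks look in the newest picture that a camera, given by its name, has taken for a name from the list of things; names that differ only in an ending like _2 or _b are one class to them, and where a whole thing is asked for, a point or a joint stands for the part that bears it (a point fixed in the world has none). Each returns a list of dicts, best first, with "score" (0 to 1); they miss things now and then, are a little off and sometimes report something else, mostly with a low value. They report only what shows in the picture. A call takes as long as a camera call. They do not tell look-alikes from the thing itself.
- boxes_of(camera, thing): "box" ([left, top, right, bottom] in pixels, round what is visible of it).
- regions_of(camera, thing): "pixels" (480x640 bool, what is visible of it) and "box" ([left, top, right, bottom] in pixels, round what is visible of it).
The state is a dict: "clock": time; "joint_pos": joint angles; "joint_vel": joint speeds; "effort": joint torques, N m; "tcp_pos": TCP position; "orientation": TCP orientation; "contact_force": force on the tool from outside, world axes, zero at the start; "torque": the same for the moment, N m; "width": opening from 0.0 (shut) to 1.0 (fully open); "gripper_force": force on a finger pad.
Only numpy, scipy, OpenCV 4.12 (cv2) and the standard library are available. Lean on these libraries where they do the work, as an engineer would, in place of code of your own. Each camera call takes 0.05 s, during which the arm holds its last target. There are 200 camera calls.

## Working session

There is one attempt and no reset: what is moved stays moved. The work goes in short steps, Python scripts to look and compute and a tool call to move; the robot and the scene stay as the last step left them, time stands still between calls to the robot, and variables do not carry over. Pictures are saved under pics/ and viewed, at most 10 in all, crops included, and the job is handed in when it is done.

Besides the shell and the picture viewer there is one more tool, called after "Call:" in YAML: its name, and indented under it one key for each argument. move_arm: Moves the arm, as the interface text tells. Its arguments: {"type":"object","properties":{"increments":{"type":"array","items":{"type":"object","properties":{"dp":{"type":"array","items":{"type":"number"}},"delta_rot":{"type":"array","items":{"type":"number"}}}}},"grip":{"type":"number"},"grip_force":{"type":"number"}},"required":["increments"]}

```bash
mkdir -p pics; cat > h.py <<'E'
import numpy as np,cv2
from plant import sensors,camera,calibration,ticket,boxes_of,regions_of
def ray(cam,uv,z):
    c=calibration(cam);R=np.array(c["R"]);t=np.array(c["t"])
    d=R.T@np.array([(uv[0]-c["cx"])/c["fx"],(uv[1]-c["cy"])/c["fy"],1]);o=-R.T@t
    return o+d*(z-o[2])/d[2]
def proj(cam,X):
    c=calibration(cam);p=np.array(c["R"])@np.array(X,float)+np.array(c["t"])
    return np.array([c["fx"]*p[0]/p[2]+c["cx"],c["fy"]*p[1]/p[2]+c["cy"]])
def save(cam,name):
    im=np.array(camera(cam));cv2.imwrite("pics/"+name,im[:,:,::-1]);return im
E
python3 - <<'E'
from h import *
save("top","t0.png");save("side","s0.png")
o=sensors.get_obs();print({k:np.round(v,3) for k,v in o.items()})
for cam in("top","side"):
    c=calibration(cam);print(cam,-np.array(c["R"]).T@np.array(c["t"]),c["fx"])
    for n in["bento_box","bento_lid","clamp","clamp_trigger","clamp_bar","near_pad","far_pad","mortar","bottle_opener","glue_tube","teacup","chopstick_case"]:
        print(n,[(np.round(b["box"]).tolist(),round(b["score"],2)) for b in boxes_of(cam,n)])
E
```

```text
{'clock': np.float64(0.1), 'joint_pos': array([-1.315,  0.707, -0.028,  1.485,  0.022,  0.951, -0.075]), 'joint_vel': array([ 0.001, -0.002,  0.001, -0.001,  0.001,  0.002,  0.   ]), 'effort': array([ 2.0000e-03, -8.8428e+01,  1.2360e+00, -2.3645e+01,  1.7000e-02,
        5.0000e-03,  0.0000e+00]), 'tcp_pos': array([168.653, 549.49 , 252.89 ]), 'orientation': array([-0.   ,  0.148,  0.989, -0.   ]), 'contact_force': array([0.677, 0.625, 0.595]), 'torque': array([-0.013, -0.027,  0.029]), 'gripper_force': np.float64(0.0), 'width': np.float64(1.0)}
top [3.85258259e+02 1.05975703e+00 1.43889181e+03] 583.2228275340747
bento_box [([442.0, 335.0, 506.0, 399.0], 0.78), ([292.0, 228.0, 322.0, 292.0], 0.69)]
bento_lid [([448.0, 247.0, 483.0, 319.0], 0.93)]
clamp [([277.0, 171.0, 379.0, 266.0], 0.74), ([293.0, 229.0, 323.0, 290.0], 0.61), ([382.0, 148.0, 408.0, 184.0], 0.15)]
clamp_trigger [([179.0, 127.0, 232.0, 180.0], 0.7)]
clamp_bar [([276.0, 209.0, 378.0, 264.0], 0.85)]
near_pad [([277.0, 211.0, 383.0, 263.0], 0.65)]
far_pad []
mortar [([177.0, 125.0, 233.0, 182.0], 0.88), ([446.0, 244.0,
[... 366 characters left out ...]
.0], 0.93), ([299.0, 122.0, 318.0, 163.0], 0.9)]
bento_lid [([239.0, 159.0, 290.0, 190.0], 0.94), ([306.0, 216.0, 364.0, 262.0], 0.3)]
clamp [([246.0, 224.0, 357.0, 278.0], 0.62)]
clamp_trigger [([265.0, 245.0, 290.0, 266.0], 0.48)]
clamp_bar [([265.0, 224.0, 357.0, 279.0], 0.56), ([306.0, 214.0, 362.0, 262.0], 0.35)]
near_pad [([247.0, 222.0, 354.0, 279.0], 0.22)]
far_pad [([338.0, 243.0, 350.0, 256.0], 0.58), ([308.0, 214.0, 364.0, 260.0], 0.26)]
mortar [([297.0, 293.0, 354.0, 362.0], 0.91)]
bottle_opener [([284.0, 186.0, 325.0, 207.0], 0.62)]
glue_tube [([207.0, 227.0, 232.0, 254.0], 0.72)]
teacup [([264.0, 278.0, 295.0, 317.0], 0.87)]
chopstick_case [([396.0, 278.0, 462.0, 324.0], 0.78)]
```

View pics/t0.png

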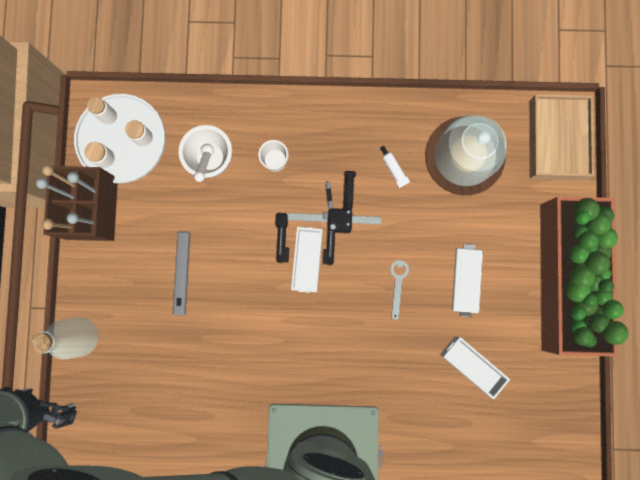

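View pics/s0.png

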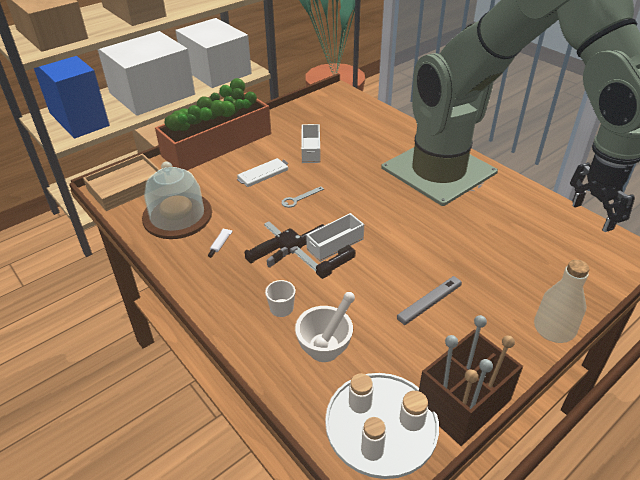

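Candidates for bento_box: the open box in the clamp at top (307,260), and the open box at top (475,367), which is to the robot's right. I choose (307,260), the farthest left. The lid is the closed white slab at (467,280). The clamp's +x points to world +y and its handle to world +x.

```bash
cat > fit.py <<'E'
from h import *
from scipy.optimize import minimize
def boxpts(x0,x1,y0,y1,z0,z1): return np.array([[x,y,z] for x in(x0,x1) for y in(y0,y1) for z in(z0,z1)],float)
def place(P,p):
    c,s=np.cos(p[2]),np.sin(p[2]);return np.c_[P[:,0]*c-P[:,1]*s+p[0],P[:,0]*s+P[:,1]*c+p[1],P[:,2]]
S=8
def render(cam,parts,p):
    m=np.zeros((480*2,640*2),np.uint8)
    for P in parts:
        h=np.array([proj(cam,q) for q in place(P,p)])
        h=cv2.convexHull((h*2+0.5).astype(np.float32))
        cv2.fillConvexPoly(m,np.round(h*16).astype(np.int32),255,shift=4)
    return cv2.resize(m,(640,480),interpolation=cv2.INTER_AREA)/255.
def fit(masks,partsf,p0):
    def cost(q):
        p=np.array(q)*np.array([1,1,.01]+[1]*(len(q)-3))
        c=0
        for cam,m in masks.items():
            r=render(cam,partsf(p),p);c+=1-np.minimum(r,m).sum()/np.maximum(r,m).sum()
        return c
    q0=np.array(p0,float)/np.array([1,1,.01]+[1]*(len(p0)-3))
    sim=[q0]+[q0+d for d in np.eye(len(q0))*8]
    r=minimize(cost,q0,method="Nelder-Mead",options=dict(initial_simplex=sim,xatol=.1,fatol=1e-4,maxiter=250))
    p=r.x*np.array([1,1,.01]+[1]*(len(p0)-3));return p,r.fun
BOX=[boxpts(-75,75,-30,30,0,55)]
LID=[boxpts(-77,77,-32,32,5,20)]
def best(cam,n,uv):
    rs=[r for r in regions_of(cam,n) if r["box"][0]-5<uv[0]<r["box"][2]+5 and r["box"][1]-5<uv[1]<r["box"][3]+5]
    return rs[0]["pixels"].astype(float)
E
cat > m1.py <<'E'
from fit import *
im=np.array(camera("top")).astype(int);ims=np.array(camera("side"))
mb={"top":best("top","bento_box",(307,260)),"side":best("side","bento_box",(335,238))}
ml={"top":best("top","bento_lid",(467,280)),"side":best("side","bento_lid",(264,172))}
for n,m,P,uv,z in(("box",mb,BOX,(307,260),40),("lid",ml,LID,(467,280),20)):
    w=ray("top",uv,z)
    for k in [["top"],["side"],["top","side"]]:
        p,f=fit({c:m[c] for c in k},lambda p:P,[w[0],w[1],0.0]);print(n,k,np.round(p,3),round(f,3))
    if n=="box": pb=p
    else: pl=p
dark=(im.max(2)<75).astype(np.uint8);roi=np.zeros_like(dark);roi[165:270,268:362]=1;dark=cv2.morphologyEx(dark*roi,cv2.MORPH_CLOSE,np.ones((2,2),np.uint8)).astype(float)
# clamp yaw+90: clamp x -> world y
def cl(p):
    d=p[3]
    return [boxpts(-30,30,-29,29,0,34),boxpts(-36,-12,-120,-20,0,32),boxpts(12,30,20,116,3,31),boxpts(128-d,146-d,16,116,3,31),boxpts(128-d,146-d,-10,20,3,31)]
w=ray("top",(340,220),34);print("clamp guess",w)
pc,f=fit({"top":dark},cl,[w[0],w[1],np.pi/2,8.]);print("clamp",np.round(pc,3),round(f,3))
np.savez("m1.npz",pb=pb,pl=pl,pc=pc)
vis=im.astype(np.uint8)[:,:,::-1].copy();K=5
x0,y0=262,160;v=cv2.resize(vis[160:275,262:400],None,fx=K,fy=K,interpolation=cv2.INTER_CUBIC)
def draw(parts,p,col):
    for P in parts:
        h=np.array([proj("top",q) for q in place(P,p)]);h=cv2.convexHull(((h-[x0,y0]+.5)*K).astype(np.int32));cv2.polylines(v,[h],True,col,1)
draw(BOX,pb,(0,0,255));draw(cl(pc),pc,(0,255,0));cv2.imwrite("pics/c1.png",v)
E
python3 m1.py
```

```text
box ['top'] [ 4.78239e+02  4.71210e+01 -6.80000e-02] 0.037
box ['side'] [ 4.81616e+02  5.21980e+01 -3.90000e-02] 0.076
box ['top', 'side'] [ 4.78235e+02  4.74830e+01 -5.90000e-02] 0.155Traceback (most recent call last):
  File "m1.py", line 8, in <module>
    p,f=fit({c:m[c] for c in k},lambda p:P,[w[0],w[1],0.0]);print(n,k,np.round(p,3),round(f,3))
        ~~~^^^^^^^^^^^^^^^^^^^^^^^^^^^^^^^^^^^^^^^^^^^^^^^^
  File "fit.py", line 23, in fit
    r=minimize(cost,q0,method="Nelder-Mead",options=dict(initial_simplex=sim,xatol=.1,fatol=1e-4,maxiter=250))
    res = _minimize_neldermead(fun, x0, args, callback, bounds=bounds,
                               **options)
    fsim[j] = func(sim[j])
              ~~~~^^^^^^^^
    fx = function(np.copy(x), *(wrapper_args + args))
  File "fit.py", line 19, in cost
    r=render(cam,partsf(p),p);c+=1-np.minimum(r,m).sum()/np.maximum(r,m).sum()
  File "fit.py", line 10, in render
    h=np.array([proj(cam,q) for q in place(P,p)])
                ~~~~^^^^^^^
  File "h.py", line 8, in proj
    c=calibration(cam);p=np.array(c["R"])@np.array(X,float)+np.array(c["t"])
ValueError: time passes only in moves, steps and waits
```

```bash
sed -i 's/^def ray/import functools\ncalibration=functools.lru_cache(None)(calibration)\ndef ray/' h.py
python3 m1.py; python3 -c "
from h import *;print(sensors.get_obs()['clock'])"
```

```text
box ['top'] [ 4.78488e+02  4.68430e+01 -5.70000e-02] 0.029
box ['side'] [ 4.82073e+02  5.11610e+01 -5.60000e-02] 0.046
box ['top', 'side'] [ 4.79335e+02  4.74890e+01 -6.10000e-02] 0.116
lid ['top'] [ 4.40555e+02 -3.44001e+02 -6.00000e-02] 0.105
lid ['side'] [ 4.41842e+02 -3.38850e+02 -6.60000e-02] 0.129
lid ['top', 'side'] [ 4.40978e+02 -3.42822e+02 -6.10000e-02] 0.243
clamp guess [577.41802883 -31.71105242  34.        ]
clamp [579.932 -31.109   1.57   -1.741] 0.321
1.9
```

View pics/c1.png

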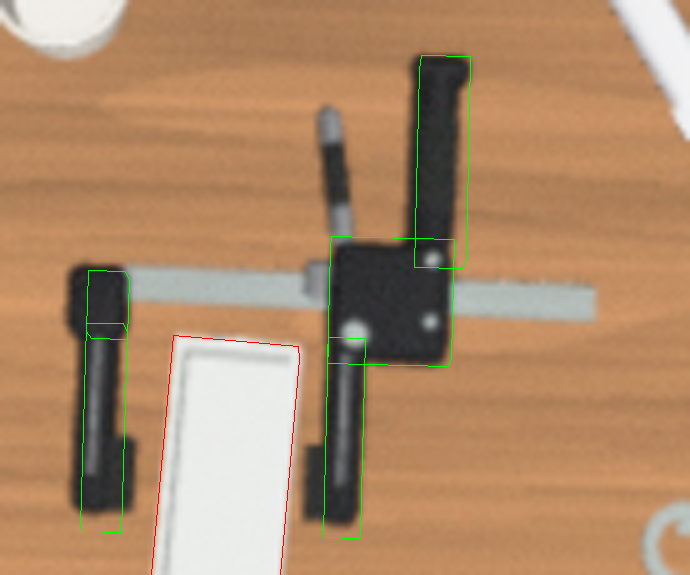

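The crop shows the open box between the jaws (its rim fits the red outline), the trigger at (335,180) and the handle at (435,150). The clamp model needs the housing offset and about -0.05 rad of yaw. I'll start towards the lid while refining that.

Call:
move_arm:
  increments:
    - {"dp": [-43,-34,0]}
    - {"dp": [-43,-34,0]}
    - {"dp": [-43,-34,0]}
    - {"dp": [-43,-34,0]}
    - {"dp": [-43,-34,0]}
    - {"dp": [-43,-34,0]}
    - {"dp": [-43,-34,0]}
    - {"dp": [-43,-34,0]}
    - {"dp": [-43,-34,0]}
    - {"dp": [-43,-34,0]}
  grip: 85
  grip_force: 30

```text
schema error: expected keys dp, delta_rot
```

```bash
cat >> h.py <<'E'
from scipy.spatial.transform import Rotation as Ro
def state():
    o=sensors.get_obs();q=o["orientation"];R=Ro.from_quat([q[1],q[2],q[3],q[0]]).as_matrix()
    return o,np.array(o["tcp_pos"]),R
def plan(target,yang):
    """world target TCP, world angle (rad) of tool y axis; prints tool-frame shift (before turning) and turn"""
    o,p,R=state();T=np.array([[np.sin(yang),np.cos(yang),0],[-np.cos(yang),np.sin(yang),0],[0,0,-1]])
    if (T[:,1]@R[:,1])<0: T[:,:2]*=-1
    print("tcp",p.round(1),"dp tool",(R.T@(np.array(target)-p)).round(1),"rot deg",np.degrees(Ro.from_matrix(R.T@T).as_rotvec()).round(2),
      "yang",np.arctan2(R[1,1],R[0,1]).round(4),"F",np.round(o["contact_force"],1),"t",round(float(o["clock"]),2),"w",o["width"],"gf",o["gripper_force"])
E
python3 - <<'E'
from h import *
plan([441,-342,253],np.pi/2-.061)
E
```

```text
Traceback (most recent call last):
  File "h.py", line 22, in plan
    print("tcp",p.round(1),"dp tool",(R.T@(np.array(target)-p)).round(1),"rot deg",np.degrees(Ro.from_matrix(R.T@T).as_rotvec()).round(2),
                                                                                              ~~~~~~~~~~~~~~^^^^^^^
  File "scipy/spatial/transform/_rotation.pyx", line 1143, in scipy.spatial.transform._rotation.Rotation.from_matrix
ValueError: Non-positive determinant (left-handed or null coordinate frame) in rotation matrix 0: [[-9.72093229e-01  2.34594872e-01 -2.42876719e-05]
 [ 2.34594870e-01  9.72093228e-01  4.61073980e-05]
 [-3.44264405e-05 -3.91229261e-05  9.99999999e-01]].
```

```bash
sed -i 's/\[\[np.sin(yang),np.cos(yang),0\],\[-np.cos(yang),np.sin(yang),0\]/[[-np.sin(yang),np.cos(yang),0],[np.cos(yang),np.sin(yang),0]/' h.py
```

Call:
move_arm:
  increments:
    - {"dp": [-43,-34,0],"delta_rot": [0,0,0]}
    - {"dp": [-43,-34,0],"delta_rot": [0,0,0]}
    - {"dp": [-43,-34,0],"delta_rot": [0,0,0]}
    - {"dp": [-43,-34,0],"delta_rot": [0,0,0]}
    - {"dp": [-43,-34,0],"delta_rot": [0,0,0]}
    - {"dp": [-43,-34,0],"delta_rot": [0,0,0]}
    - {"dp": [-43,-34,0],"delta_rot": [0,0,0]}
    - {"dp": [-43,-34,0],"delta_rot": [0,0,0]}
    - {"dp": [-43,-34,0],"delta_rot": [0,0,0]}
    - {"dp": [-43,-34,0],"delta_rot": [0,0,0]}
  grip: 85
  grip_force: 30

```text
clock: 3.15
tcp_pos: [480.9, 96.8, 253.5]
orientation: [0.0, 0.148, 0.989, 0.0]
contact_force: [0.3, 0.9, 0.7]
width: 0.995
gripper_force: 0.0
```

```bash
python3 - <<'E'
from h import *
plan([441,-342,253],np.pi/2-.061)
E
```

```text
tcp [480.9  96.8 253.5] dp tool [-9.060e+01 -4.312e+02  4.000e-01] rot deg [ 1.000e-02  2.000e-02 -1.357e+01] yang 1.2729 F [0.3 0.9 0.7] t 3.15 w 0.9946429582934024 gf 0.0
```

Call:
move_arm:
  increments:
    - {"dp": [-11.3,-53.9,0],"delta_rot": [0,0,0]}
    - {"dp": [-11.3,-53.9,0],"delta_rot": [0,0,0]}
    - {"dp": [-11.3,-53.9,0],"delta_rot": [0,0,0]}
    - {"dp": [-11.3,-53.9,0],"delta_rot": [0,0,0]}
    - {"dp": [-11.3,-53.9,0],"delta_rot": [0,0,0]}
    - {"dp": [-11.3,-53.9,0],"delta_rot": [0,0,0]}
    - {"dp": [-11.3,-53.9,0],"delta_rot": [0,0,0]}
    - {"dp": [-11.3,-53.9,0],"delta_rot": [0,0,0]}
    - {"dp": [0,0,0],"delta_rot": [0,0,-6.8]}
    - {"dp": [0,0,40],"delta_rot": [0,0,-6.8]}

```text
clock: 4.4
tcp_pos: [440.6, -341.4, 214.4]
orientation: [0.002, 0.029, 1.0, -0.001]
contact_force: [0.8, 0.4, -1.2]
width: 0.999
gripper_force: 0.0
```

```bash
cat > m2.py <<'E'
from fit import *
import sys
im=cv2.imread("pics/t0.png")[:,:,::-1].astype(int)
dark=(im.max(2)<85).astype(np.uint8);roi=np.zeros_like(dark);roi[165:270,268:362]=1;roi[170:206,322:337]=0;dark=cv2.morphologyEx(dark*roi,cv2.MORPH_CLOSE,np.ones((3,3),np.uint8)).astype(float)
def cl(p):
    d=p[3]
    return [boxpts(-36,24,-29,29,0,34),boxpts(-36,-12,-120,-20,0,32),boxpts(6,22,16,112,3,31),boxpts(22,32,76,112,4,30),boxpts(136-d,152-d,16,112,3,31),boxpts(126-d,136-d,76,112,4,30),boxpts(130-d,154-d,-13,20,0,31)]
bestp=min((fit({"top":dark},cl,[580,-31,1.52,d]) for d in(0.,10.)),key=lambda r:r[1])
pc,f=bestp;print("clamp",np.round(pc,3),round(f,3))
np.save("pc.npy",pc)
K=5;x0,y0=262,160;v=cv2.resize(im.astype(np.uint8)[160:275,262:400,::-1],None,fx=K,fy=K,interpolation=cv2.INTER_CUBIC)
for P in cl(pc):
    h=np.array([proj("top",q) for q in place(P,pc)]);h=cv2.convexHull(((h-[x0,y0]+.5)*K).astype(np.int32));cv2.polylines(v,[h],True,(0,255,0),1)
cv2.imwrite("pics/c2.png",v)
sp=place(np.array([[-4,-55,17.]]),pc);print("squeeze",sp, "near pad",place(np.array([[32,94,17.]]),pc))
save("side","s1.png")[0]
plan([441,-342,100],np.pi/2-.061)
E
python3 m2.py; python3 - <<'E'
import cv2
s=cv2.imread("pics/s1.png")[60:240,180:400]
v=cv2.imread("pics/c2.png");s=cv2.resize(s,None,fx=3,fy=3,interpolation=cv2.INTER_CUBIC)
cv2.imwrite("pics/c2s.png",s)
E
```

```text
clamp [581.328 -25.598   1.545   7.913] 0.173
squeeze [[636.20657046 -31.01722099  17.        ]] near pad [[488.18592563   8.81855068  17.        ]]
tcp [ 438.7 -339.9  208.7] dp tool [ -2.7  -2.3 108.7] rot deg [ 0.12 -0.17  0.58] yang 1.52 F [-1.5  0.1 -8.6] t 4.45 w 0.9981703243680288 gf 0.0
```

View pics/c2.png

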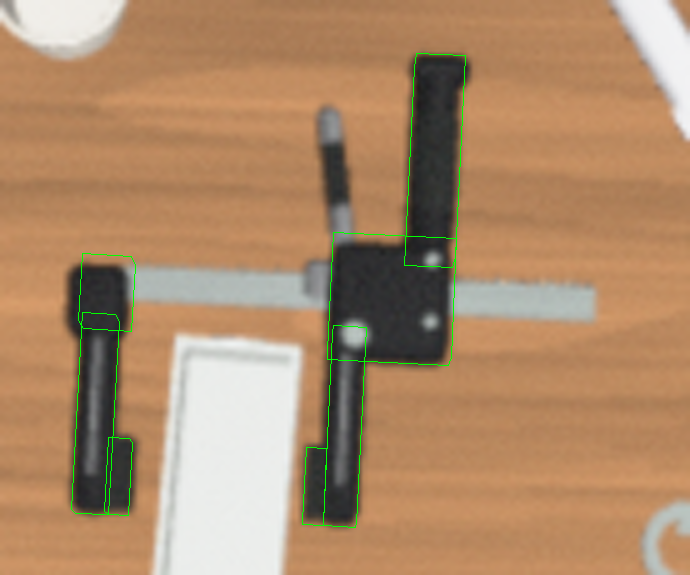

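View pics/c2s.png

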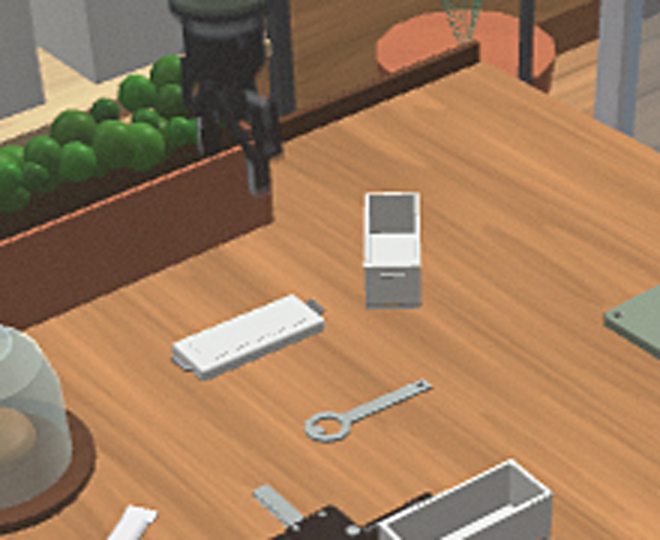

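The clamp outline now fits: pads, jaws, handle and housing all coincide. The side crop shows the gripper over the lid, which lies cap up at about (250,335). Next I descend.

Call:
move_arm:
  increments:
    - {"dp": [-2.7,-2.3,40],"delta_rot": [0,0,0.6]}
    - {"dp": [0,0,45],"delta_rot": [0,0,0]}
    - {"dp": [0,0,45],"delta_rot": [0,0,0]}
    - {"dp": [0,0,20],"delta_rot": [0,0,0]}
    - {"dp": [0,0,0],"delta_rot": [0,0,0]}
    - {"dp": [0,0,0],"delta_rot": [0,0,0]}

```text
clock: 5.2
tcp_pos: [442.9, -343.1, 64.6]
orientation: [0.0, 0.036, 0.999, -0.0]
contact_force: [-0.5, 0.9, -0.5]
width: 0.999
gripper_force: 0.0
```

```bash
python3 - <<'E'
from h import *
im=save("top","t2.png")
v=cv2.resize(im[225:345,410:530,::-1],None,fx=5,fy=5,interpolation=cv2.INTER_CUBIC);cv2.imwrite("pics/c3.png",v)
plan([441,-342,20],np.pi/2-.061)
E
```

```text
tcp [ 442.9 -343.2   64.6] dp tool [ 2.   1.1 44.6] rot deg [-0.06  0.07 -0.61] yang 1.4992 F [-0.   0.  -0.3] t 5.25 w 0.9977934108493122 gf 0.0
```

View pics/c3.png

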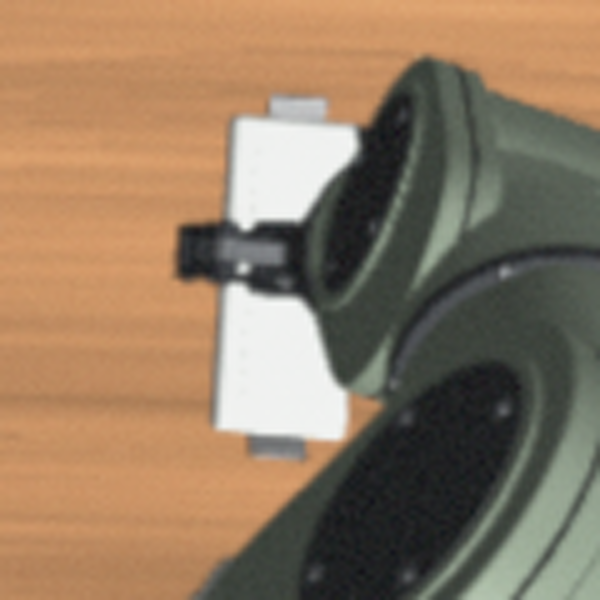

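Fingers straddle the lid (finger at about (240,250) in the crop, lid spanning (215-355, 117-438)). I descend to it and grip.

Call:
move_arm:
  increments:
    - {"dp": [2,1.1,20],"delta_rot": [0,0,-0.6]}
    - {"dp": [0,0,15],"delta_rot": [0,0,0]}
    - {"dp": [0,0,9],"delta_rot": [0,0,0]}
    - {"dp": [0,0,0],"delta_rot": [0,0,0]}
    - {"dp": [0,0,0],"delta_rot": [0,0,0]}

```text
clock: 5.88
tcp_pos: [440.8, -341.7, 19.8]
orientation: [0.0, 0.03, 1.0, -0.0]
contact_force: [0.8, 0.0, -0.6]
width: 0.997
gripper_force: 0.0
```

Call:
move_arm:
  increments:
    - {"dp": [0,0,0],"delta_rot": [0,0,0]}
    - {"dp": [0,0,0],"delta_rot": [0,0,0]}
    - {"dp": [0,0,0],"delta_rot": [0,0,0]}
    - {"dp": [0,0,0],"delta_rot": [0,0,0]}
  grip: 56
  grip_force: 30

```text
clock: 6.38
tcp_pos: [440.7, -341.7, 19.8]
orientation: [0.0, 0.03, 1.0, -0.0]
contact_force: [-1.6, 1.1, 4.9]
width: 0.748
gripper_force: 32.1
```

Call:
move_arm:
  increments:
    - {"dp": [0,0,-15],"delta_rot": [0,0,0]}
    - {"dp": [0,0,-40],"delta_rot": [0,0,0]}
    - {"dp": [0,0,-50],"delta_rot": [0,0,0]}
    - {"dp": [0,0,-30],"delta_rot": [0,0,0]}
    - {"dp": [0,0,0],"delta_rot": [0,0,0]}

```text
clock: 7.0
tcp_pos: [441.1, -342.0, 157.2]
orientation: [0.002, 0.03, 1.0, -0.001]
contact_force: [-0.3, -0.3, -1.0]
width: 0.743
gripper_force: 34.1
```

Call:
move_arm:
  increments:
    - {"dp": [-1.8,30,0],"delta_rot": [0,0,0]}
    - {"dp": [-1.8,50,0],"delta_rot": [0,0,0]}
    - {"dp": [-1.8,50,0],"delta_rot": [0,0,0]}
    - {"dp": [-1.8,50,0],"delta_rot": [0,0,0]}
    - {"dp": [-1.8,50,0],"delta_rot": [0,0,0]}
    - {"dp": [-1.8,50,0],"delta_rot": [0,0,0]}
    - {"dp": [-1.8,50,0],"delta_rot": [0,0,0]}
    - {"dp": [-1.8,30,0],"delta_rot": [0,0,0]}
    - {"dp": [0,30,0],"delta_rot": [0,0,0]}
    - {"dp": [0,0,0],"delta_rot": [0,0,0]}

```text
clock: 8.25
tcp_pos: [478.2, 48.9, 154.2]
orientation: [-0.0, 0.029, 1.0, 0.0]
contact_force: [0.1, -0.4, -0.1]
width: 0.74
gripper_force: 34.1
```

```bash
python3 - <<'E'
from h import *
plan([478.5,47,120],np.pi/2-.061)
a=save("top","t3.png");b=save("side","s3.png")
A=cv2.resize(a[170:310,250:410],None,fx=2.5,fy=2.5,interpolation=cv2.INTER_CUBIC);B=cv2.resize(b[150:290,240:400],None,fx=2.5,fy=2.5,interpolation=cv2.INTER_CUBIC)
cv2.imwrite("pics/c4.png",np.hstack([A,B])[:,:,::-1])
E
```

```text
tcp [478.2  48.9 154.2] dp tool [-0.4 -1.9 34.2] rot deg [ 0.03 -0.03  0.22] yang 1.5136 F [ 0.1 -0.4 -0.1] t 8.25 w 0.7403301223337854 gf 34.08491849899292
```

View pics/c4.png

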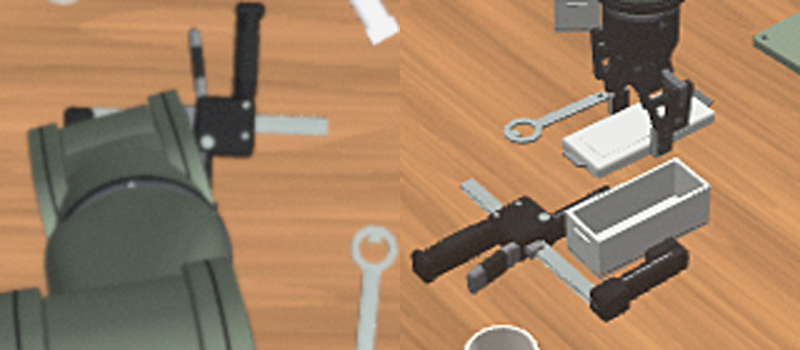

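The top view is blocked by the arm. The side view shows the lid level in the fingers at (640,135) in the crop, above the box at (640,215). I'll fit both in the side camera, so its bias cancels.

```bash
cat > m3.py <<'E'
from fit import *
o,p,R=state();camera("side")
zl=p[2]-19.8
def hullmask(m):
    m=m.astype(np.uint8);n,l,s,_=cv2.connectedComponentsWithStats(m)
    keep=np.isin(l,[i for i in range(1,n) if s[i,4]>15]);pts=np.argwhere(keep)[:,::-1].astype(np.int32)
    r=np.zeros_like(m);cv2.fillConvexPoly(r,cv2.convexHull(pts),1);return r.astype(float)
rl=regions_of("side","bento_lid");print([(r["score"],np.round(r["box"])) for r in rl])
w=proj("side",[p[0],p[1],zl+15]);L=[r for r in rl if abs((r["box"][0]+r["box"][2])/2-w[0])<20 and abs((r["box"][1]+r["box"][3])/2-w[1])<20][0]
ml=hullmask(L["pixels"])
hp=np.vstack([boxpts(-77,77,-32,32,zl+5,zl+20),boxpts(-89,89,-13,13,zl+6,zl+12)])
for nm,P in(("cap+flaps",[hp]),("cap",[hp[:8]])):
    f=fit({"side":ml},lambda q:P,[p[0]+2,p[1]+2,-.057]);print("lid",nm,f[0].round(3),round(f[1],3))
for r in regions_of("side","bento_box")[:2]:
    if r["box"][3]>200:
        f=fit({"side":hullmask(r["pixels"])},lambda q:BOX,[481,50,-.057]);print("box",np.round(r["box"]),f[0].round(3),round(f[1],3))
print(p.round(1))
E
python3 m3.py
```

```text
[(0.84, array([308., 187., 366., 223.])), (0.2, array([267., 218., 357., 279.]))]
lid cap+flaps [ 4.76008e+02  4.87380e+01 -7.30000e-02] 0.094
lid cap [ 4.79366e+02  4.90660e+01 -7.40000e-02] 0.105
box [309. 213. 364. 263.] [ 4.82021e+02  5.21420e+01 -4.10000e-02] 0.041
[478.2  46.4 154.2]
```

```bash
cat > m4.py <<'E'
from fit import *
o,p,R=state();im=save("side","s4.png").astype(int);zl=p[2]-19.8
br=((im.min(2)>185)&(im.max(2)-im.min(2)<25)).astype(np.uint8)
def hm(c,r0):
    m=np.zeros_like(br);y0,y1,x0,x1=r0;m[y0:y1,x0:x1]=br[y0:y1,x0:x1]
    n,l,s,_=cv2.connectedComponentsWithStats(m);pts=np.argwhere(np.isin(l,[i for i in range(1,n) if s[i,4]>12]))[:,::-1].astype(np.int32)
    r=np.zeros_like(m);cv2.fillConvexPoly(r,cv2.convexHull(pts),1);return r.astype(float),pts
def top(a,b,z): return [np.array([[x,y,z] for x in(-a,a) for y in(-b,b)],float)]
u,v=proj("side",[p[0],p[1],zl+20]).astype(int)
for nm,roi,P,g in(("lid",(v-22,v+22,u-35,u+35),top(77,32,zl+20),[p[0]+1,p[1]+2,-.057]),("box",(int(proj("side",[480,49,55])[1])-24,int(proj("side",[480,49,55])[1])+24,300,370),top(75,30,55),[481,51,-.057])):
    m,pts=hm(br,roi)
    if nm=="box": # cut lid overlap
        pass
    f=fit({"side":m},lambda q:P,g);print(nm,"bbox",pts.min(0),pts.max(0),f[0].round(3),round(f[1],3))
print(p.round(1))
E
python3 m4.py
```

```text
lid bbox [305 188] [364 219] [ 4.82908e+02  5.86760e+01 -1.69000e-01] 0.428
box bbox [305 204] [363 246] [ 4.81845e+02  4.73800e+01 -2.90000e-02] 0.496
[478.4  46.  154.3]
```

Call:
move_arm:
  increments:
    - {"dp": [-2.2,3.2,20],"delta_rot": [0,0,0]}
    - {"dp": [0,0,30],"delta_rot": [0,0,0]}
    - {"dp": [0,0,22],"delta_rot": [0,0,0]}
    - {"dp": [0,0,0],"delta_rot": [0,0,0]}
    - {"dp": [0,0,0],"delta_rot": [0,0,0]}
    - {"dp": [0,0,0],"delta_rot": [0,0,0]}

```text
clock: 9.3
tcp_pos: [481.2, 49.9, 83.2]
orientation: [0.001, 0.03, 1.0, 0.0]
contact_force: [-0.7, 0.3, -1.2]
width: 0.738
gripper_force: 34.0
```

```bash
python3 - <<'E'
from h import *
plan([480.7,49.1,76],np.pi/2-.058)
E
```

```text
tcp [481.2  49.9  83.2] dp tool [ 0.5 -0.8  7.2] rot deg [ 0.01  0.07 -0.16] yang 1.5101 F [-0.7  0.3 -1.2] t 9.3 w 0.7376244357191362 gf 34.03323590755463
```

Call:
move_arm:
  increments:
    - {"dp": [0,-0.8,5],"delta_rot": [0,0,0]}
    - {"dp": [0,0,2],"delta_rot": [0,0,0]}
    - {"dp": [0,0,2],"delta_rot": [0,0,0]}
    - {"dp": [0,0,1],"delta_rot": [0,0,0]}
    - {"dp": [0,0,0],"delta_rot": [0,0,0]}
    - {"dp": [0,0,0],"delta_rot": [0,0,0]}

```text
clock: 10.05
tcp_pos: [480.8, 49.2, 72.3]
orientation: [0.0, 0.03, 1.0, -0.0]
contact_force: [-0.6, 0.1, -1.6]
width: 0.739
gripper_force: 34.0
```

Call:
move_arm:
  increments:
    - {"dp": [0,0,1],"delta_rot": [0,0,0]}
    - {"dp": [0,0,1],"delta_rot": [0,0,0]}
    - {"dp": [0,0,0.5],"delta_rot": [0,0,0]}
    - {"dp": [0,0,0],"delta_rot": [0,0,0]}
    - {"dp": [0,0,0],"delta_rot": [0,0,0]}

```text
clock: 10.68
tcp_pos: [480.8, 49.2, 69.9]
orientation: [-0.0, 0.03, 1.0, -0.0]
contact_force: [-1.3, 0.2, 3.5]
width: 0.74
gripper_force: 34.5
```

Call:
move_arm:
  increments:
    - {"dp": [0,0,0.4],"delta_rot": [0,0,0]}
    - {"dp": [0,0,0],"delta_rot": [0,0,0]}

```text
clock: 10.92
tcp_pos: [480.8, 49.2, 69.8]
orientation: [0.0, 0.03, 1.0, -0.0]
contact_force: [-2.7, -0.5, 14.7]
width: 0.741
gripper_force: 35.8
```

Call:
move_arm:
  increments:
    - {"dp": [0,0,0],"delta_rot": [0,0,0]}
    - {"dp": [0,0,0],"delta_rot": [0,0,0]}
    - {"dp": [0,0,0],"delta_rot": [0,0,0]}
    - {"dp": [0,0,0],"delta_rot": [0,0,0]}
  grip: 85

```text
clock: 11.42
tcp_pos: [480.8, 49.2, 69.4]
orientation: [-0.0, 0.03, 1.0, -0.0]
contact_force: [0.1, -0.3, 0.1]
width: 0.994
gripper_force: 0.0
```

Call:
move_arm:
  increments:
    - {"dp": [0,0,-10],"delta_rot": [0,0,0]}
    - {"dp": [0,0,-20],"delta_rot": [0,0,0]}
    - {"dp": [0,0,-30],"delta_rot": [0,0,0]}
    - {"dp": [0,0,-40],"delta_rot": [0,0,0]}
    - {"dp": [-50,0,-10],"delta_rot": [0,0,0]}
    - {"dp": [-55,0,0],"delta_rot": [0,0,0]}
    - {"dp": [-40,-62,0],"delta_rot": [0,0,0]}
    - {"dp": [0,0,0],"delta_rot": [0,0,0]}
    - {"dp": [0,0,0],"delta_rot": [0,0,0]}

```text
clock: 12.55
tcp_pos: [616.0, -11.5, 179.8]
orientation: [-0.0, 0.03, 1.0, 0.0]
contact_force: [-0.7, 0.4, 0.3]
width: 0.996
gripper_force: 0.0
```

```bash
cat > m5.py <<'E'
from fit import *
import sys
im=save("side",sys.argv[1])
rl=[r for r in regions_of("side","bento_lid") if 290<r["box"][0]<330 and r["box"][1]>190]
for r in rl: print("lid",r["score"],np.round(r["box"]))
hp=[np.vstack([boxpts(-77,77,-32,32,55,70),boxpts(-89,89,-13,13,56,62)])]
rb=[r for r in regions_of("side","bento_box") if r["box"][1]>190]
for r in rb: print("box",r["score"],np.round(r["box"]))
if rl:
    m=rl[0]["pixels"].astype(float);f=fit({"side":m},lambda q:hp,[482,51,-.057]);print("lidfit",f[0].round(3),round(f[1],3))
if rb:
    m=rb[0]["pixels"].astype(float);f=fit({"side":m},lambda q:BOX,[482,51,-.057]);print("boxfit",f[0].round(3),round(f[1],3))
plan([638,-29,60],1.52)
c=cv2.resize(im[170:300,230:400,::-1],None,fx=4.5,fy=4.5,interpolation=cv2.INTER_CUBIC);cv2.imwrite("pics/c_"+sys.argv[1],c)
E
python3 m5.py s5.png
```

```text
lid 0.57 [304. 213. 363. 248.]
box 0.87 [308. 225. 362. 260.]
lidfit [ 4.80533e+02  5.25670e+01 -1.40000e-02] 0.12
boxfit [ 4.83482e+02  5.27480e+01 -6.10000e-02] 0.524
tcp [616.  -10.7 179.9] dp tool [-23.  -17.  119.9] rot deg [ 0.01  0.01 -0.48] yang 1.5117 F [ 0.2  0.1 -0.2] t 12.7 w 0.9941644419051567 gf 0.0
```

View pics/c_s5.png

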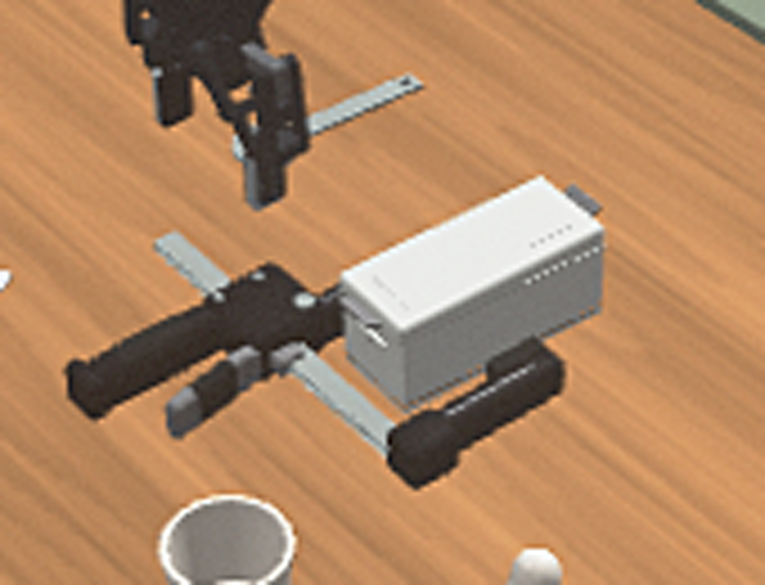

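The picture shows the lid seated level and flush on the box (crop (475,260)), with trigger and handle undisturbed at (210,390) and (150,345). I go to the squeeze point next.

Call:
move_arm:
  increments:
    - {"dp": [-11.5,-8.5,0],"delta_rot": [0,0,-0.4]}
    - {"dp": [-11.5,-8.5,30],"delta_rot": [0,0,0]}
    - {"dp": [0,0,50],"delta_rot": [0,0,0]}
    - {"dp": [0,0,32],"delta_rot": [0,0,0]}
    - {"dp": [0,0,0],"delta_rot": [0,0,0]}
    - {"dp": [0,0,0],"delta_rot": [0,0,0]}
    - {"dp": [0,0,0],"delta_rot": [0,0,0]}

```text
clock: 13.58
tcp_pos: [638.9, -29.8, 69.1]
orientation: [0.001, 0.027, 1.0, -0.0]
contact_force: [-0.1, 0.2, -0.6]
width: 0.994
gripper_force: 0.0
```

```bash
python3 - <<'E'
from h import *
plan([638,-29,24],1.52)
im=save("side","s6.png")
for X in((638,-29,17),):
    print((proj("side",X)-[230,170])*4.5)
# expected handle back & trigger front from top-fit clamp in side view crop
pc=np.load("pc.npy")
for nm,q in(("handle end",(-24,-120,32)),("handle@-55 back top",(-36,-55,32)),("trig front top",(28,-55,31)),("housing corner",(24,-29,34)),("squeeze",(-4,-55,17))):
    c,s=np.cos(pc[2]),np.sin(pc[2]);X=(q[0]*c-q[1]*s+pc[0],q[0]*s+q[1]*c+pc[1],q[2]);print(nm,((proj("side",X)-[230,170])*4.5).round())
c=cv2.resize(im[170:300,230:400,::-1],None,fx=4.5,fy=4.5,interpolation=cv2.INTER_CUBIC);cv2.imwrite("pics/c_s6.png",c)
E
```

```text
tcp [638.9 -29.8  69.1] dp tool [ 1.1  0.8 45.1] rot deg [-0.    0.12 -0.15] yang 1.5175 F [-0.1  0.2 -0.6] t 13.57 w 0.9937859533046303 gf 0.0
[184.85265236 358.44155793]
handle end [ 73. 367.]
handle@-55 back top [153. 309.]
trig front top [215. 367.]
housing corner [247. 340.]
squeeze [185. 355.]
```

Call:
move_arm:
  increments:
    - {"dp": [1,0.8,20],"delta_rot": [0,0,0]}
    - {"dp": [0,0,15],"delta_rot": [0,0,0]}
    - {"dp": [0,0,10],"delta_rot": [0,0,0]}
    - {"dp": [0,0,0],"delta_rot": [0,0,0]}
    - {"dp": [0,0,0],"delta_rot": [0,0,0]}

```text
clock: 14.25
tcp_pos: [637.5, -29.1, 22.7]
orientation: [0.0, 0.027, 1.0, -0.0]
contact_force: [0.1, 0.2, -0.0]
width: 0.998
gripper_force: 0.0
```

Call:
move_arm:
  increments:
    - {"dp": [0,0,0],"delta_rot": [0,0,0]}
    - {"dp": [0,0,0],"delta_rot": [0,0,0]}
    - {"dp": [0,0,0],"delta_rot": [0,0,0]}
    - {"dp": [0,0,0],"delta_rot": [0,0,0]}
    - {"dp": [0,0,0],"delta_rot": [0,0,0]}
    - {"dp": [0,0,0],"delta_rot": [0,0,0]}
  grip: 36
  grip_force: 25

```text
clock: 15.0
tcp_pos: [638.6, -33.3, 24.6]
orientation: [0.002, 0.028, 1.0, -0.003]
contact_force: [-2.3, -19.6, 26.4]
width: 0.503
gripper_force: 21.5
```

Call:
move_arm:
  increments:
    - {"dp": [0,0,0],"delta_rot": [0,0,0]}
    - {"dp": [0,0,0],"delta_rot": [0,0,0]}
    - {"dp": [0,0,0],"delta_rot": [0,0,0]}
    - {"dp": [0,0,-5],"delta_rot": [0,0,0]}
    - {"dp": [0,0,0],"delta_rot": [0,0,0]}
    - {"dp": [0,0,0],"delta_rot": [0,0,0]}
  grip: 76

```text
clock: 15.75
tcp_pos: [637.3, -29.1, 27.5]
orientation: [0.0, 0.027, 1.0, -0.0]
contact_force: [-0.4, -0.5, -0.1]
width: 0.887
gripper_force: 0.0
```

```bash
cat > m6.py <<'E'
from h import *
import sys
plan([638,-29,24],1.52)
im=save("side",sys.argv[1])
for n in("far_pad","clamp_trigger","clamp_bar","bento_lid","bento_box"):
    print(n,[(np.round(b["box"]).tolist(),round(b["score"],2)) for b in boxes_of("side",n) if b["box"][1]>190][:2])
c=cv2.resize(im[170:300,230:400,::-1],None,fx=4.5,fy=4.5,interpolation=cv2.INTER_CUBIC);cv2.imwrite("pics/c_"+sys.argv[1],c)
E
python3 m6.py s7.png
```

```text
tcp [637.3 -29.1  27.5] dp tool [-0.7  0.1  3.5] rot deg [-0.01  0.   -0.16] yang 1.5173 F [-0.4 -0.5 -0.1] t 15.75 w 0.8870694014445846 gf 0.0
far_pad [([336.0, 245.0, 349.0, 256.0], 0.58)]
clamp_trigger [([263.0, 253.0, 276.0, 267.0], 0.6)]
clamp_bar [([295.0, 244.0, 352.0, 280.0], 0.64)]
bento_lid [([306.0, 210.0, 365.0, 248.0], 0.68)]
bento_box [([307.0, 223.0, 362.0, 262.0], 0.65)]
```

Call:
move_arm:
  increments:
    - {"dp": [0,0,0],"delta_rot": [0,0,0]}
    - {"dp": [0,-3,0],"delta_rot": [0,0,0]}
    - {"dp": [0,-3,0],"delta_rot": [0,0,0]}
    - {"dp": [0,-3,0],"delta_rot": [0,0,0]}
    - {"dp": [0,0,0],"delta_rot": [0,0,0]}
    - {"dp": [0,0,0],"delta_rot": [0,0,0]}
  grip: 36
  grip_force: 25

```text
clock: 16.8
tcp_pos: [638.0, -37.5, 29.1]
orientation: [0.001, 0.027, 1.0, 0.0]
contact_force: [-2.2, 3.0, 24.1]
width: 0.47
gripper_force: 25.2
```

Call:
move_arm:
  increments:
    - {"dp": [0,3,0],"delta_rot": [0,0,0]}
    - {"dp": [0,3,0],"delta_rot": [0,0,0]}
    - {"dp": [0,3,0],"delta_rot": [0,0,0]}
    - {"dp": [0,0,0],"delta_rot": [0,0,0]}
    - {"dp": [0,0,0],"delta_rot": [0,0,0]}
  grip: 76

```text
clock: 17.42
tcp_pos: [637.3, -29.2, 27.4]
orientation: [0.0, 0.027, 1.0, -0.0]
contact_force: [-0.5, -0.7, -0.4]
width: 0.894
gripper_force: 0.0
```

Call:
move_arm:
  increments:
    - {"dp": [0,0,0],"delta_rot": [0,0,0]}
    - {"dp": [0,-3,-1],"delta_rot": [0,0,0]}
    - {"dp": [0,-3,-1],"delta_rot": [0,0,0]}
    - {"dp": [0,-3,-1],"delta_rot": [0,0,0]}
    - {"dp": [0,0,0],"delta_rot": [0,0,0]}
    - {"dp": [0,0,0],"delta_rot": [0,0,0]}
  grip: 36
  grip_force: 25

```text
clock: 18.18
tcp_pos: [637.0, -38.1, 30.6]
orientation: [0.0, 0.027, 1.0, -0.0]
contact_force: [1.3, -0.4, 5.5]
width: 0.461
gripper_force: 27.5
```

```bash
python3 m6.py s8.png
```

```text
tcp [637.  -38.1  30.6] dp tool [-0.5  9.2  6.5] rot deg [-0.02  0.02 -0.17] yang 1.5171 F [ 1.3 -0.4  5.5] t 18.18 w 0.4611344451946126 gf 27.472179846445215
far_pad []
clamp_trigger []
clamp_bar [([298.0, 244.0, 351.0, 272.0], 0.89)]
bento_lid [([305.0, 210.0, 364.0, 248.0], 0.78)]
bento_box [([305.0, 224.0, 364.0, 258.0], 0.76)]
```

Call:
move_arm:
  increments:
    - {"dp": [0,3,1],"delta_rot": [0,0,0]}
    - {"dp": [0,3,1],"delta_rot": [0,0,0]}
    - {"dp": [0,3,1],"delta_rot": [0,0,0]}
    - {"dp": [0,0,0],"delta_rot": [0,0,0]}
    - {"dp": [0,0,0],"delta_rot": [0,0,0]}
  grip: 76

```text
clock: 19.1
tcp_pos: [637.3, -29.2, 27.5]
orientation: [0.0, 0.027, 1.0, -0.0]
contact_force: [-0.3, -0.2, 0.6]
width: 0.89
gripper_force: 0.0
```

Call:
move_arm:
  increments:
    - {"dp": [0,0,0],"delta_rot": [0,0,0]}
    - {"dp": [0,-3,-1],"delta_rot": [0,0,0]}
    - {"dp": [0,-3,-1],"delta_rot": [0,0,0]}
    - {"dp": [0,-3,-1],"delta_rot": [0,0,0]}
    - {"dp": [0,0,0],"delta_rot": [0,0,0]}
    - {"dp": [0,0,0],"delta_rot": [0,0,0]}
  grip: 36
  grip_force: 25

```text
clock: 19.85
tcp_pos: [637.0, -38.2, 30.6]
orientation: [0.0, 0.027, 1.0, -0.0]
contact_force: [1.6, -0.9, 5.5]
width: 0.503
gripper_force: 26.5
```

```bash
python3 m6.py s9.png
```

```text
tcp [637.  -38.2  30.6] dp tool [-0.5  9.3  6.6] rot deg [-0.02  0.02 -0.16] yang 1.5172 F [ 1.6 -0.9  5.5] t 19.85 w 0.5031636623241575 gf 26.53793966397643
far_pad []
clamp_trigger []
clamp_bar [([295.0, 240.0, 349.0, 272.0], 0.84), ([335.0, 241.0, 344.0, 249.0], 0.22)]
bento_lid [([304.0, 211.0, 362.0, 245.0], 0.97), ([246.0, 232.0, 346.0, 274.0], 0.21)]
bento_box [([305.0, 225.0, 361.0, 255.0], 0.76), ([294.0, 240.0, 348.0, 274.0], 0.47)]
```

Now it stalls at 43 mm, so the pads bear on the box. I'll pump again.

Call:
move_arm:
  increments:
    - {"dp": [0,3,1],"delta_rot": [0,0,0]}
    - {"dp": [0,3,1],"delta_rot": [0,0,0]}
    - {"dp": [0,3,1],"delta_rot": [0,0,0]}
    - {"dp": [0,0,0],"delta_rot": [0,0,0]}
    - {"dp": [0,0,0],"delta_rot": [0,0,0]}
  grip: 76

```text
clock: 20.78
tcp_pos: [637.3, -29.2, 27.4]
orientation: [-0.0, 0.027, 1.0, -0.0]
contact_force: [0.5, 0.9, 0.1]
width: 0.896
gripper_force: 0.0
```

Call:
move_arm:
  increments:
    - {"dp": [0,0,0],"delta_rot": [0,0,0]}
    - {"dp": [0,-2,-1],"delta_rot": [0,0,0]}
    - {"dp": [0,-3,-1],"delta_rot": [0,0,0]}
    - {"dp": [0,-2,-1],"delta_rot": [0,0,0]}
    - {"dp": [0,0,0],"delta_rot": [0,0,0]}
    - {"dp": [0,0,0],"delta_rot": [0,0,0]}
    - {"dp": [0,0,0],"delta_rot": [0,0,0]}
    - {"dp": [0,0,0],"delta_rot": [0,0,0]}
  grip: 36
  grip_force: 25

```text
clock: 21.78
tcp_pos: [637.8, -37.1, 31.3]
orientation: [0.001, 0.027, 1.0, -0.001]
contact_force: [1.6, -4.9, 9.8]
width: 0.528
gripper_force: 24.1
```

```bash
python3 m6.py s10.png
```

```text
tcp [637.8 -37.1  31.3] dp tool [0.3 8.1 7.3] rot deg [-0.07  0.14 -0.2 ] yang 1.5165 F [ 1.6 -4.9  9.8] t 21.77 w 0.5278497440443207 gf 24.12280453601852
far_pad []
clamp_trigger [([398.0, 278.0, 464.0, 324.0], 0.44)]
clamp_bar [([395.0, 279.0, 463.0, 321.0], 0.2)]
bento_lid [([303.0, 207.0, 364.0, 243.0], 0.75)]
bento_box [([306.0, 219.0, 362.0, 255.0], 0.73)]
```

Call:
move_arm:
  increments:
    - {"dp": [0,2,1],"delta_rot": [0,0,0]}
    - {"dp": [0,3,1],"delta_rot": [0,0,0]}
    - {"dp": [0,2,1],"delta_rot": [0,0,0]}
    - {"dp": [0,0,0],"delta_rot": [0,0,0]}
    - {"dp": [0,0,0],"delta_rot": [0,0,0]}
  grip: 76

```text
clock: 22.7
tcp_pos: [637.3, -29.1, 27.4]
orientation: [0.0, 0.027, 1.0, -0.0]
contact_force: [-0.8, -0.7, 0.0]
width: 0.891
gripper_force: 0.0
```

Call:
move_arm:
  increments:
    - {"dp": [0,0,0],"delta_rot": [0,0,0]}
    - {"dp": [0,-2,-1],"delta_rot": [0,0,0]}
    - {"dp": [0,-3,-1],"delta_rot": [0,0,0]}
    - {"dp": [0,-3,-1],"delta_rot": [0,0,0]}
    - {"dp": [0,0,0],"delta_rot": [0,0,0]}
    - {"dp": [0,0,0],"delta_rot": [0,0,0]}
    - {"dp": [0,0,0],"delta_rot": [0,0,0]}
    - {"dp": [0,0,0],"delta_rot": [0,0,0]}
  grip: 36
  grip_force: 25

```text
clock: 23.7
tcp_pos: [637.9, -37.9, 31.5]
orientation: [0.001, 0.027, 1.0, -0.0]
contact_force: [1.2, -4.1, 14.5]
width: 0.514
gripper_force: 23.8
```

```bash
python3 m6.py s11.png
```

```text
tcp [637.9 -37.9  31.5] dp tool [0.4 8.9 7.5] rot deg [-0.05  0.15 -0.21] yang 1.5163 F [ 1.2 -4.1 14.5] t 23.7 w 0.5135675782530112 gf 23.83254070300609
far_pad [([331.0, 236.0, 345.0, 247.0], 0.61)]
clamp_trigger []
clamp_bar [([297.0, 237.0, 348.0, 271.0], 0.87)]
bento_lid [([305.0, 206.0, 362.0, 245.0], 0.72)]
bento_box [([304.0, 220.0, 359.0, 256.0], 0.84)]
```

View pics/c_s11.png

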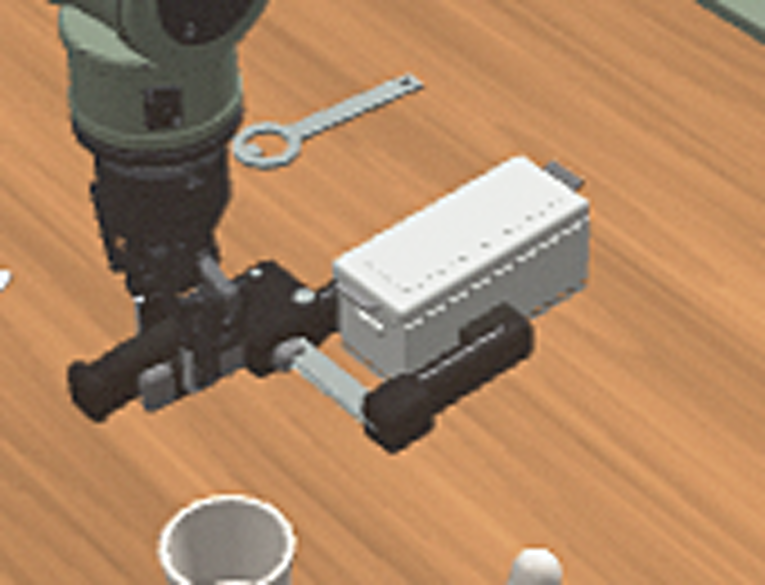

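The picture shows both pads clamping the box at (470,330), the lid level on it, and everything flat, with the trigger stalled at about 44 mm under 24 N. I hold briefly, then hand in.

Call:
move_arm:
  increments:
    - {"dp": [0,0,0],"delta_rot": [0,0,0]}
    - {"dp": [0,0,0],"delta_rot": [0,0,0]}
    - {"dp": [0,0,0],"delta_rot": [0,0,0]}
    - {"dp": [0,0,0],"delta_rot": [0,0,0]}

```text
clock: 24.5
tcp_pos: [637.9, -37.9, 31.6]
orientation: [0.001, 0.027, 1.0, -0.0]
contact_force: [0.7, -4.1, 14.2]
width: 0.511
gripper_force: 23.8
```

```bash
python3 -c "
from h import *
o=sensors.get_obs();print(o['width'],o['gripper_force'],o['contact_force']);print(ticket.sign_off())"
```

```text
0.5112580324499711 23.832220835611224 [ 0.68481486 -4.12622186 14.21174869]
the job is handed in; nothing more can be done
None
```

I seated and released the lid, drew the clamp onto the box with six trigger squeezes at 25 N until it stalled, and handed the job in at about 24.5 s with the trigger still squeezed; sign-off gave no verdict, and the pad force was judged from the stall, not measured.

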